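Fit the breakers on the rail by width

TASK

Fit the four light grey switchgear units on the metal rail of the sub-plate in order of width, beginning at the orange feed terminal with the widest (the main switch with the red toggle) and ending with the single-pole breaker, then close the row with the black end bracket. Seat each of the five fully down astride the rail and square to it, with no gap wider than 10 mm between neighbours, and let go of it. Leave the red screwdriver and the side cutters where they lie.

Things in the scene. Friction and masses are not known exactly. Their poses are not given: they have to be found in the camera images.
- switch_4p: Four-pole main switch, light grey with a red toggle bar, 70 mm wide (y), 86 long (x), 72 high. Origin: centre of its underside, z up. Grip the nose: 45 mm across in x, full width, z = 44 to 62 mm; the shoulders beside it are 44 mm high, the toggle on it reaches 72 mm. Underneath, a channel along y, 6 mm deep, 40 mm wide, flared to 48 mm, fits astride the rail. About 360 g.
- breaker_3p: Three-pole breaker, light grey with a black toggle bar, 52.5 mm wide (y), 86 long (x), 72 high. Origin: centre of its underside, z up. Grip the nose: 45 mm across in x, full width, z = 44 to 62 mm; the shoulders beside it are 44 mm high, the toggle on it reaches 72 mm. Underneath, a channel along y, 6 mm deep, 40 mm wide, flared to 48 mm, fits astride the rail. About 300 g.
- breaker_2p: Two-pole breaker, light grey with a black toggle bar, 35 mm wide (y), 86 long (x), 72 high. Origin: centre of its underside, z up. Grip the nose: 45 mm across in x, full width, z = 44 to 62 mm; the shoulders beside it are 44 mm high, the toggle on it reaches 72 mm. Underneath, a channel along y, 6 mm deep, 40 mm wide, flared to 48 mm, fits astride the rail. About 220 g.
- breaker_1p: Single-pole breaker, light grey with a black toggle lever, 17.5 mm wide (y), 86 long (x), 72 high. Origin: centre of its underside, z up. Grip the nose: 45 mm across in x, full width, z = 44 to 62 mm; the shoulders beside it are 44 mm high, the toggle on it reaches 72 mm. Underneath, a channel along y, 6 mm deep, 40 mm wide, flared to 48 mm, fits astride the rail. About 120 g.
- end_bracket: Black end bracket, 14 mm wide (y), 68 long (x), 62 high, with a steel screw and a blank white plate on top. Origin: centre of its underside, z up. Grip the nose: 45 mm across in x, z = 42 to 62 mm; the shoulders beside it are 42 mm high. Underneath, the same channel along y, 6 mm deep, 40 mm wide, flared to 48 mm, fits astride the rail. About 70 g.
- rail_plate: Fixed steel sub-plate, 3 mm thick, 340 mm (y) by 152 mm (x = -52 to 100 mm), with a bright top-hat rail 35 mm wide, 300 mm long. Origin: on the bench under the rail's middle; the rail runs along y at x = 0, its top 10.5 mm up. A unit or bracket seated on it has its origin 4.5 mm above the bench, at x = 0. Behind it, at x = 61 to 95 mm, a grey wiring duct 45 mm high.
- feed_terminal: Orange terminal block fixed on one end of the rail (either end: 138 mm from the middle), 20 mm wide along the rail, 50 mm across it, its top 55 mm above the bench. Origin: on the bench under its centre. The row starts against it, on the side towards the middle of the rail.
- earth_terminal: Green terminal block with a yellow stripe, of the same size, fixed on the other end of the rail, 138 mm from the middle. Origin: on the bench under its centre.
- driver_red: Red and yellow screwdriver, 205 mm long, 32 mm high, lying on the bench; a bystander to be left alone. Origin: centre of its underside.
- cutters: Red-handled side cutters, 161 mm long, 15 mm high, lying on the bench; a bystander to be left alone. Origin: centre of its underside.
There are look-alikes about, which are no part of the job. Leave any blue or purple look-alike of the end_bracket alone.

How it is judged:
At the end, for the whole second after the job is handed in: From the feed terminal: 4-, 3-, 2-, 1-pole unit, bracket on the rail in this order, each seated astride (origin 2 to 6.5 mm above the bench, within 6 mm of the centre line, upright to 0.06 rad, square to 0.12 rad), each gap to the neighbour under 12 mm, all released, at rest (horizontal distance between switch_4p and feed_terminal between 0.043 and 0.057 m and x of switch_4p in the frame of rail_plate between -0.006 and 0.006 m and y of switch_4p in the frame of rail_plate between -0.13 and 0.13 m and z of switch_4p in the frame of rail_plate between 0.002 and 0.0065 m and angle between each of switch_4p, breaker_3p, breaker_2p, breaker_1p, end_bracket's own z axis and vertical below 0.06 rad and angle between the y axis of each of switch_4p, breaker_3p, breaker_2p, breaker_1p, end_bracket and the y axis of rail_plate, either way round below 0.12 rad and linear speed of each of switch_4p, breaker_3p, breaker_2p, breaker_1p, end_bracket below 0.02 m/s and angular speed of each of switch_4p, breaker_3p, breaker_2p, breaker_1p, end_bracket below 0.2 rad/s and contact force between each of switch_4p, breaker_3p, breaker_2p, breaker_1p, end_bracket and the fingers below 0.05 N and horizontal distance between breaker_3p and switch_4p between 0.05925 and 0.07325 m and x of breaker_3p in the frame of rail_plate between -0.006 and 0.006 m and y of breaker_3p in the frame of rail_plate between -0.13 and 0.13 m and z of breaker_3p in the frame of rail_plate between 0.002 and 0.0065 m and horizontal distance between breaker_2p and breaker_3p between 0.04175 and 0.05575 m and x of breaker_2p in the frame of rail_plate between -0.006 and 0.006 m and y of breaker_2p in the frame of rail_plate between -0.13 and 0.13 m and z of breaker_2p in the frame of rail_plate between 0.002 and 0.0065 m and horizontal distance between breaker_1p and breaker_2p between 0.02425 and 0.03825 m and x of breaker_1p in the frame of rail_plate between -0.006 and 0.006 m and y of breaker_1p in the frame of rail_plate between -0.13 and 0.13 m and z of breaker_1p in the frame of rail_plate between 0.002 and 0.0065 m and horizontal distance between end_bracket and breaker_1p between 0.01375 and 0.02775 m and x of end_bracket in the frame of rail_plate between -0.006 and 0.006 m and y of end_bracket in the frame of rail_plate between -0.13 and 0.13 m and z of end_bracket in the frame of rail_plate between 0.002 and 0.0065 m and horizontal distance between breaker_3p and feed_terminal above 0.09 m and horizontal distance between breaker_2p and feed_terminal above 0.13 m and horizontal distance between breaker_1p and feed_terminal above 0.16 m and horizontal distance between end_bracket and feed_terminal above 0.175 m); the robot touches nothing.
It fails at once if the red screwdriver is moved by more than 20 mm (distance of driver_red from where it was at the start of the episode above 0.02 m).
It fails at once if the side cutters are moved by more than 20 mm (distance of cutters from where it was at the start of the episode above 0.02 m).
It also fails if it takes over 106 s, if anything falls off the work surface, if the arm or the gripper's body presses on something with over 40 N, if the wrist force passes 120 N, or if a joint passes its speed limit or range.

ROBOT

A 6-joint arm with a two-finger parallel gripper is mounted at the origin on a cart in front of the work surface, level with it; the furniture and walls round the work are solid. World frame = base frame: x ahead of the robot, y to its left, z up, the work surface at z = 0. Lengths are in m, angles in rad, forces in N, time in s.
With the tool pointing down it reaches from about 0.425 to 0.95 m from the base axis. Payload 3.5 kg.
Tool frame: the origin (TCP) lies at the very end of the fingers, on their centre line; the grasp point (between the pads) lies 19 mm behind it; z points along the fingers, y is the line along which they close (so a half turn about z gives the same grasp; the last joint's range is limited). The gripper opens to 85 mm and grips with 20 to 120 N. Pads are 22 mm wide; open, the fingers measure 114 mm over their backs; the gripper's body (76 mm by 85 mm) begins 54 mm behind the grasp point. The pads swing forward as they close: fully open they stand 13 mm farther back than shut.
Start: joints at [-1.331, 0.286, 1.577, -0, 1.279, -0.15], TCP at [0.257, -0.624, 0.231] pointing down, gripper open.
Joint ranges: [-2.77, 2.77], [-0.9, 2.22], [0.21, 2.48], [-1.53, 4.67], [0.24, 2.81], [-2.84, 2.84]. Speed limits (rad/s): [2.79, 2.79, 3.14, 3.14, 3.14, 3.14].

INTERFACE

Orientations are given as a 3x3 rotation matrix whose columns are the frame's x, y, z axes.
In Python, from cell import manip, jaws, camera, regions_of, place_of gives the robot as it stands. Calls block until the motion is done:
- manip.move_pose(position, orientation): joint-space move of the TCP to a pose.
- manip.move_linear(position, vel=0.15, ori=None): straight line of the TCP; ori=None keeps the orientation; vel is the mean speed in m/s.
- manip.goto_joints(angles): joint-space move.
- jaws.gripper_open() and jaws.close(effort=None): open the fingers fully, or close them until they stop; effort is the grip in N (None keeps the last).
- manip.dwell(seconds).
- manip.ik(position, orientation): joint angles nearest the present ones, or None.
- manip.read_state(): the state.
- camera(name): name is "scene" or "top"; returns a dict with "pixels" (400x640x3 uint8, red, green, blue), "intrinsics" (3x3 intrinsics, pixels), "view" (4x4, takes a point from world to camera coordinates). Camera axes: x right, y up, looking along -z (the intrinsics and any distortion apply to the point x, -y, -z); pixel columns grow to the right and rows downward; lengths in m; the calibration is good to about 2 mm. A picture is of the moment at which its call begins. There is no depth.
A pose or a line that the arm cannot do raises manip.MotionError and nothing moves.
- manip.close_job(): hands the job in, once; it reports no verdict.
Trained networks look in the newest picture that a camera, given by its name, has taken for a name from the list of things; names that differ only in an ending like _2 or _b are one class to them, and where a whole thing is asked for, a point or a joint stands for the part that bears it (a point fixed in the world has none). Each returns a list of dicts, best first, with "p" (0 to 1); they miss things now and then, are a little off and sometimes report something else, mostly with a low value. They report only what shows in the picture. A call takes as long as a camera call. They do not tell look-alikes from the thing itself.
- regions_of(camera, query): "pixels" (400x640 bool, what is visible of it) and "centre" ([row, column] as shares, 0 to 1, of the picture: columns of its width, rows of its height, amid what is visible of it).
- place_of(camera, query): "centre" ([row, column] as shares, 0 to 1, of the picture: columns of its width, rows of its height: a listed point, or the origin of a listed thing).
The state is a dict: "t": time; "qpos": joint angles; "joint_vel": joint speeds; "tau": joint torques, N m; "position": TCP position; "tcp_rot": TCP orientation; "contact_force": force on the tool from outside, world axes, zero at the start; "torque": the same for the moment, N m; "opening": finger opening in m.
Only numpy, scipy, OpenCV 4.12 (cv2) and the standard library are available. Lean on these libraries where they do the work, as an engineer would, in place of code of your own. Each camera call takes 0.05 s, during which the arm holds its last target. There are 200 camera calls.

## Working session

There is one attempt and no reset: what is moved stays moved. The work goes in short steps, each a Python script; the robot and the scene stay as the last script left them, time stands still between calls to the robot, and variables do not carry over. Pictures are saved under pics/ and viewed, on a budget of 14 in all, crops included, one or two more only if the job needs it, and the job is handed in when it is done.

```bash
ls; mkdir -p pics; python3 - <<'E'
from cell import manip,jaws,camera,regions_of,place_of
import cv2,numpy as np
for c in("scene","top"):
    d=camera(c); cv2.imwrite(f"pics/{c}0.png",d["pixels"][...,::-1]); print(c,d["intrinsics"].round(1).tolist(),d["view"].round(3).tolist(),[k for k in d])
    for n in "switch_4p breaker_3p breaker_2p breaker_1p end_bracket rail_plate feed_terminal earth_terminal driver_red cutters".split():
        print(n,[(round(r["p"],2),(np.array(r["centre"])*[400,640]).round(0).tolist()) for r in place_of(c,n)][:6])
print(manip.read_state()["t"])
E
```

```text
pics
scene [[448.7, 0.0, 323.5], [0.0, 448.7, 190.4], [0.0, 0.0, 1.0]] [[-0.873, -0.487, -0.014, 0.374], [0.208, -0.398, 0.894, -0.201], [-0.441, 0.777, 0.449, -0.8], [0.0, 0.0, 0.0, 1.0]] ['pixels', 'intrinsics', 'view']
switch_4p [(0.88, [189.0, 374.0])]
breaker_3p [(0.56, [171.0, 349.0])]
breaker_2p [(0.73, [243.0, 301.0])]
breaker_1p [(0.9, [206.0, 348.0])]
end_bracket [(0.67, [268.0, 349.0]), (0.6, [228.0, 333.0]), (0.45, [173.0, 392.0])]
rail_plate [(0.85, [200.0, 273.0])]
feed_terminal [(0.63, [223.0, 239.0])]
earth_terminal [(0.77, [179.0, 298.0])]
driver_red []
cutters [(0.63, [160.0, 313.0])]
top [[414.7, 0.0, 322.9], [0.0, 414.7, 199.1], [0.0, 0.0, 1.0]] [[-0.017, -0.999, -0.028, -0.115], [0.993, -0.02, 0.117, -0.51], [-0.117, -0.026, 0.993, -0.991], [0.0, 0.0, 0.0, 1.0]] ['pixels', 'intrinsics', 'view']
switch_4p [(0.67, [226.0, 381.0])]
breaker_3p [(0.91, [178.0, 427.0]), (0.56, [154.0, 262.0])]
breaker_2p [(0.98, [219.0, 257.0])]
breaker_1p [(0.66, [127.0, 428.0]), (0.55, [219.0, 341.0])]
end_bracket [(0.71, [229.0, 437.0]), (0.62, [224.0, 300.0]), (0.6, [273.0, 246.0])]
rail_plate [(0.97, [148.0, 317.0])]
feed_terminal [(0.58, [152.0, 260.0])]
earth_terminal [(0.78, [147.0, 368.0])]
driver_red [(0.92, [214.0, 216.0])]
cutters [(0.68, [129.0, 428.0])]
1.1
```

```bash
python3 - <<'E'
import cv2
a=cv2.imread("pics/top0.png")[90:320,180:480]; cv2.imwrite("pics/top0c.png",cv2.resize(a,None,fx=2.6,fy=2.6,interpolation=cv2.INTER_CUBIC))
a=cv2.imread("pics/scene0.png")[110:330,200:440]; cv2.imwrite("pics/scene0c.png",cv2.resize(a,None,fx=2.7,fy=2.7,interpolation=cv2.INTER_CUBIC))
E
```

```text
(no output)
```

View pics/top0c.png

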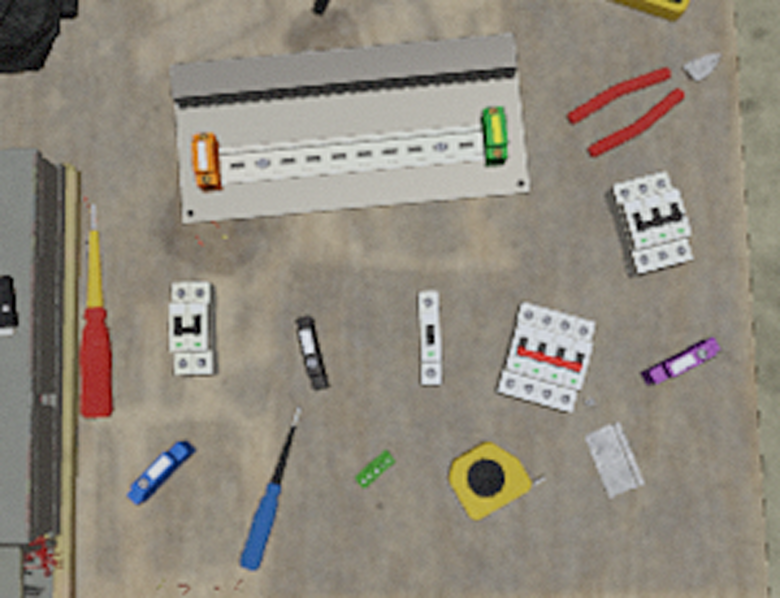

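View pics/scene0c.png

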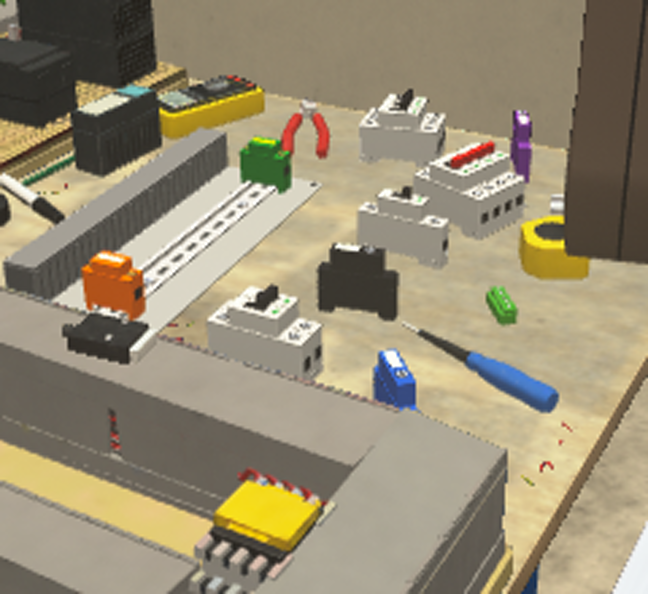

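The top view shows the orange feed terminal at the left end of the rail (260,152) and the green earth terminal at (370,148). The units are 4p (389,227), 3p (431,176), 2p (254,216) and 1p (345,220). There are three bracket candidates: black (300,225), blue (242,271) and purple (442,229). The black one fits, and the enlarged crop confirms it: black body, white plate. Next I'll fit poses by silhouette.

```bash
cat > h.py <<'E'
from cell import manip,jaws,camera,regions_of,place_of
import cv2,numpy as np
from scipy.optimize import minimize
W=dict(switch_4p=.070,breaker_3p=.0525,breaker_2p=.035,breaker_1p=.0175,end_bracket=.014)
def box(x0,x1,y0,y1,z0,z1): return np.array([[x,y,z] for x in(x0,x1) for y in(y0,y1) for z in(z0,z1)])
def model(n):
    if n in W:
        w=W[n]/2; L,s,t=(.034,.042,.062) if n=="end_bracket" else (.043,.044,.062)
        return [box(-L,L,-w,w,0,s),box(-.0225,.0225,-w,w,s,t)]
    if n=="rail_plate": return [box(-.052,.1,-.17,.17,0,.003),box(.061,.095,-.17,.17,0,.045)]
    return [box(-.025,.025,-.01,.01,0,.055)]
def proj(d,P):
    q=np.c_[P,np.ones(len(P))]@d["view"].T; K=d["intrinsics"]
    return np.c_[K[0,0]*q[:,0]/-q[:,2]+K[0,2],K[1,1]*q[:,1]/q[:,2]+K[1,2]]
def unproj(d,u,v,z):
    K=d["intrinsics"];R=d["view"][:3,:3];t=d["view"][:3,3]
    r=R.T@np.array([(u-K[0,2])/K[0,0],-(v-K[1,2])/K[1,1],-1]);c=-R.T@t
    return c+r*(z-c[2])/r[2]
def pose(P,p,z=0):
    c,s=np.cos(p[2]),np.sin(p[2]); return P@np.array([[c,-s,0],[s,c,0],[0,0,1]]).T+[p[0],p[1],z]
S=4
def render(d,n,p,z,roi):
    r0,r1,c0,c1=roi; m=np.zeros(((r1-r0)*S,(c1-c0)*S),np.uint8)
    for b in model(n):
        h=cv2.convexHull(((proj(d,pose(b,p,z))-[c0,r0]+.5)*S*16-8).astype(np.float32))
        cv2.fillConvexPoly(m,h.round().astype(np.int32),1,shift=4)
    return cv2.resize(m.astype(np.float32),(c1-c0,r1-r0),interpolation=cv2.INTER_AREA)
def fit(d,n,mask,z=0,yaws=(-.4,0,.4)):
    rr,cc=np.where(mask); roi=(max(rr.min()-12,0),min(rr.max()+12,400),max(cc.min()-12,0),min(cc.max()+12,640))
    M=mask[roi[0]:roi[1],roi[2]:roi[3]].astype(np.float32)
    x0=unproj(d,cc.mean(),rr.mean(),.03)[:2]
    f=lambda p:np.abs(render(d,n,p,z,roi)-M).sum()/M.sum()
    best=None
    for y in yaws:
        s=np.array([[0,0,0],[.01,0,0],[0,.01,0],[0,0,.2]])+[*x0,y]
        o=minimize(f,s[0],method="Nelder-Mead",options=dict(initial_simplex=s,xatol=1e-4,fatol=1e-4))
        if best is None or o.fun<best.fun: best=o
    return best.x,best.fun
E
python3 - <<'E'
from h import *
d=camera("top"); print("cam",unproj(d,320,200,1).round(3), "scene?")
exp=dict(switch_4p=(389,227),breaker_3p=(431,176),breaker_2p=(254,216),breaker_1p=(345,220),end_bracket=(300,225),rail_plate=(315,140),feed_terminal=(259,152),earth_terminal=(370,143))
vis=d["pixels"][...,::-1].copy(); res={}
for n,e in exp.items():
    R=[r for r in regions_of("top",n)]
    R=[r for r in R if np.hypot(*(np.array(r["centre"])*[400,640]-[e[1],e[0]]))<(30 if n=="rail_plate" else 12)]
    if not R: print(n,"none");continue
    m=R[0]["pixels"]
    if "terminal" in n:p,f=fit(d,n,m,0,(0,))
    elif n=="rail_plate":p,f=fit(d,n,m,0,(0,))
    else: p,f=fit(d,n,m)
    print(n,round(R[0]["p"],2),int(m.sum()),p.round(4),round(f,3)); res[n]=p
    for b in model(n): cv2.polylines(vis,[cv2.convexHull((proj(d,pose(b,p))*16).round().astype(np.int32))],True,(255,0,255),1,shift=4)
np.save("res.npy",res,allow_pickle=True)
cv2.imwrite("pics/fit.png",cv2.resize(vis[90:320,180:480],None,fx=2.6,fy=2.6,interpolation=cv2.INTER_CUBIC))
a=cv2.imread("pics/scene0.png");b=cv2.imread("pics/top0.png");cv2.imwrite("pics/full.png",cv2.resize(np.vstack([a,b]),(480,600)))
for u,v in((209,200),(209,300),(209,150)): print(unproj(d,u,v,0).round(3))
E
```

```text
cam [ 0.393 -0.149  1.   ] scene?
switch_4p 0.82 1158 [ 0.4363 -0.2831 -0.2863] 0.044
breaker_3p 0.77 967 [ 0.5593 -0.3853  0.2354] 0.048
breaker_2p 0.86 643 [0.4683 0.0461 0.0385] 0.06
breaker_1p 0.57 285 [ 0.4563 -0.1757 -0.0141] 0.052
end_bracket 0.55 187 [ 0.4445 -0.0654  0.2286] 0.173
rail_plate 0.78 7751 [ 0.6386 -0.104   0.0693] 0.078
feed_terminal 0.76 234 [0.6294 0.0341 0.1148] 0.189
earth_terminal 0.57 207 [ 0.6478 -0.243   0.0554] 0.245
[0.515 0.166 0.   ]
[0.266 0.163 0.   ]
[0.645 0.168 0.   ]
```

View pics/fit.png

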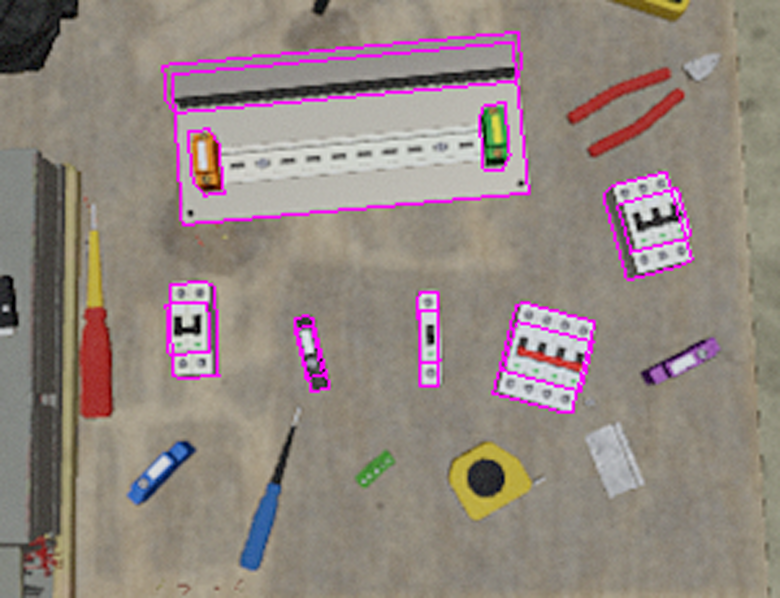

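View pics/full.png

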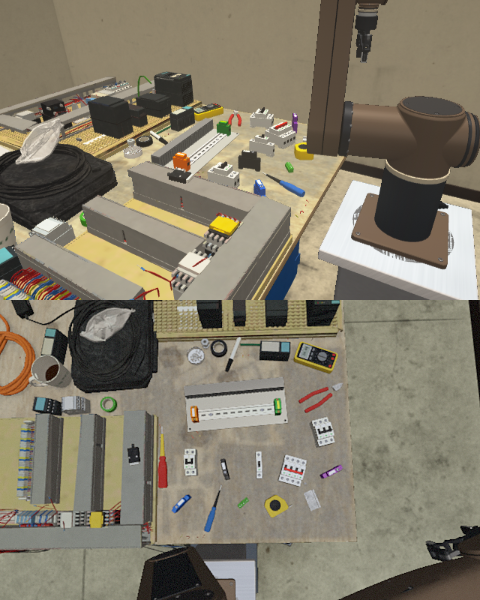

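The overlays match. The rail direction from the two terminals agrees with the plate fit: yaw 0.067, middle (0.6386, -0.1043), terminal spacing 278 mm against 276 mm. Next is the 4-pole unit.

```bash
cat >> h.py <<'E'
RY=.067; RC=np.array([.6386,-.1043])
def railxy(y,x=0): c,s=np.cos(RY),np.sin(RY); return RC+[c*x-s*y,s*x+c*y]
def local(p): c,s=np.cos(RY),np.sin(RY); d=np.array(p[:2])-RC; return np.array([c*d[0]+s*d[1],-s*d[0]+c*d[1],p[2]-RY])
def rot(yaw):
    c,s=np.cos(yaw),np.sin(yaw); return np.array([[-s,c,0],[c,s,0],[0,0,-1.]])
def best(xy,z,yaw):
    q=np.array(manip.read_state()["qpos"]); o=[]
    for k in(0,np.pi):
        j=manip.ik([*xy,z],rot(yaw+k))
        if j is not None:
            j=np.array(j)
            if abs(j[5])<2.7: o.append((np.abs(j-q).max(),k))
    return rot(yaw+min(o)[1])
H=.17; G=.0455
def st(tag):
    s=manip.read_state(); print(tag,"t%.1f"%s["t"],"open %.4f"%s["opening"],"F",np.round(s["contact_force"],1),"p",np.round(s["position"],4))
    return s
def pick(p):
    R=best(p[:2],H,p[2]); manip.move_pose([p[0],p[1],H],R)
    manip.move_linear([p[0],p[1],G],vel=.12); jaws.close(45); st("grip")
    manip.move_linear([p[0],p[1],H],vel=.2); return st("lift")
def place(y,press=.0005,x=0):
    xy=railxy(y,x); R=best(xy,H,RY); manip.move_pose([*xy,H],R)
    manip.move_linear([*xy,G+.018],vel=.15); manip.move_linear([*xy,G+.0045-press],vel=.03)
    st("down"); jaws.gripper_open(); manip.move_linear([*xy,H],vel=.2); st("up")
def near(n,e,z=.0045,yaws=(RY,)):
    d=camera("top")
    for r in regions_of("top",n):
        p,f=fit(d,n,r["pixels"],z,yaws)
        if np.hypot(*(p[:2]-e))<.03: return p,f
E
python3 - <<'E'
from h import *
res=np.load("res.npy",allow_pickle=True).item()
s=st("start"); 
pick(res["switch_4p"])
E
```

```text
start t1.6 open 0.0850 F [-0.3 -0.4  0.5] p [ 0.2565 -0.6243  0.2313]
grip t4.6 open 0.0438 F [1.3 0.  2.9] p [ 0.437  -0.2836  0.0463]
lift t5.4 open 0.0437 F [-0.1 -0.  -5.1] p [ 0.4351 -0.282   0.1678]
```

```bash
python3 - <<'E'
from h import *
place(.0895)
manip.move_pose([.45,-.3,.25],best([.45,-.3],.25,RY))
p,f=near("switch_4p",railxy(.0895)); print(local(p).round(4),round(f,3))
d=camera("top"); a=d["pixels"][100:180,230:400,::-1]; cv2.imwrite("pics/p1.png",cv2.resize(a,None,fx=4.5,fy=4.5,interpolation=cv2.INTER_CUBIC))
d=camera("scene"); a=d["pixels"][140:260,200:360,::-1]; cv2.imwrite("pics/p1s.png",cv2.resize(a,None,fx=4,fy=4,interpolation=cv2.INTER_CUBIC)); st("")
E
```

```text
down t8.2 open 0.0438 F [-3.3  0.5  5.3] p [ 0.633  -0.015   0.0508]
up t9.4 open 0.0852 F [ 0.3 -0.  -0.1] p [ 0.6317 -0.0149  0.1686]
[0.0005 0.0908 0.002 ] 0.037
 t10.9 open 0.0857 F [ 0.4  0.8 -0.5] p [ 0.4506 -0.2992  0.2496]
```

View pics/p1.png

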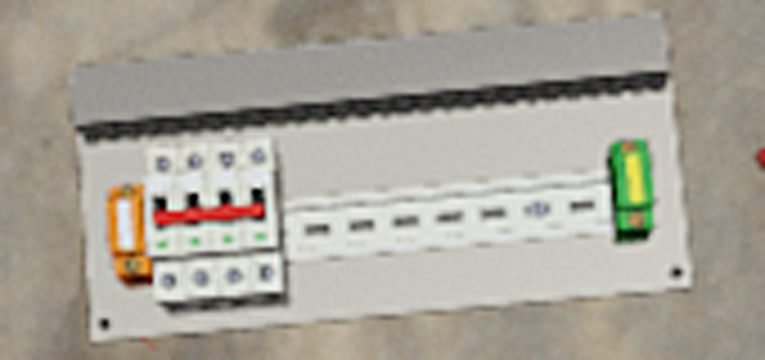

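View pics/p1s.png

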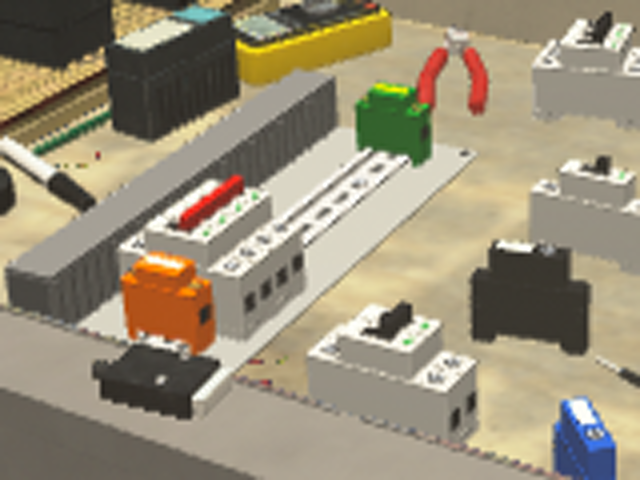

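The switch appears seated square: the TCP stopped 4.5 mm above its pick height, which matches, and the gap to the orange terminal is about 2 mm (seen at column ~150 of the crop). On to the next one.

```bash
cat > nxt.py <<'E'
from h import *
import sys
res=np.load("res.npy",allow_pickle=True).item()
n,y=sys.argv[1],float(sys.argv[2])
s=pick(res[n])
if s["opening"]<.035: sys.exit("MISSED")
place(y); manip.move_pose([.45,-.25,.25],best([.45,-.25],.25,RY))
r=near(n,railxy(y))
print(n,None if r is None else (local(r[0]).round(4),round(r[1],3))); st("end")
d=camera("top"); cv2.imwrite(f"pics/{n}.png",cv2.resize(d["pixels"][100:250,230:400,::-1],None,fx=4,fy=4,interpolation=cv2.INTER_CUBIC))
E
python3 nxt.py breaker_3p .0255
```

```text
grip t13.2 open 0.0437 F [0.2 0.4 3.3] p [ 0.5597 -0.3857  0.0464]
lift t14.0 open 0.0439 F [-0.   0.1 -3.5] p [ 0.5583 -0.3843  0.1677]
down t16.7 open 0.0438 F [-3.1  1.3  5.8] p [ 0.6373 -0.0789  0.0509]
up t17.9 open 0.0854 F [-0.8 -0.6 -0.4] p [ 0.636  -0.0786  0.1686]
breaker_3p (array([0.0003, 0.0263, 0.0061]), np.float64(0.046))
end t19.1 open 0.0851 F [0.8 0.2 1. ] p [ 0.4506 -0.2491  0.2491]
```

```bash
python3 nxt.py breaker_2p -.0215
```

```text
grip t21.9 open 0.0436 F [0.4 0.2 2.4] p [0.4691 0.0461 0.0462]
lift t22.7 open 0.0439 F [-0.5 -0.3 -1.9] p [0.467  0.0463 0.1682]
down t25.1 open 0.0436 F [-2.4  1.   5.4] p [ 0.6404 -0.1259  0.0508]
up t26.4 open 0.0852 F [-0.3  0.  -1. ] p [ 0.6392 -0.1254  0.1686]
breaker_2p (array([-0.    , -0.0223, -0.0257]), np.float64(0.07))
end t27.4 open 0.0852 F [0.4 0.8 0.3] p [ 0.4506 -0.2493  0.249 ]
```

```bash
python3 nxt.py breaker_1p -.0515
```

```text
grip t29.6 open 0.0441 F [ 0.3 -0.1  4.1] p [ 0.457  -0.1762  0.0463]
lift t30.4 open 0.0439 F [-0.7 -0.2 -1.1] p [ 0.4552 -0.175   0.1682]
down t32.7 open 0.0435 F [-3.5  0.   7.1] p [ 0.6423 -0.1562  0.0509]
up t33.9 open 0.0855 F [ 0.1 -0.2  0.2] p [ 0.6412 -0.1553  0.1686]
breaker_1p (array([ 0.0003, -0.0515,  0.054 ]), np.float64(0.118))
end t34.9 open 0.0856 F [-0.1 -0.4  0.5] p [ 0.4506 -0.2494  0.2489]
```

View pics/breaker_1p.png

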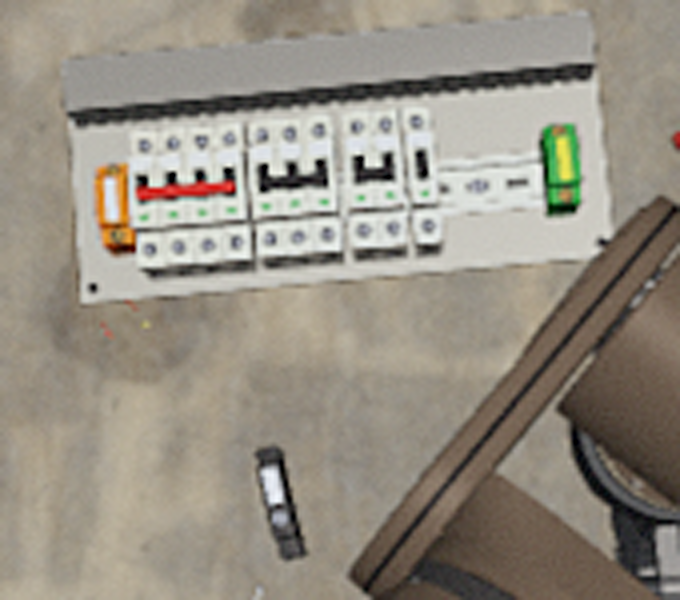

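The four units stand in order from orange (115,210) to the 1-pole (420,180), and the black bracket is at (280,503). Now the bracket.

```bash
python3 nxt.py end_bracket -.0708; python3 - <<'E'
from h import *
manip.move_pose([.3,-.55,.25],best([.3,-.55],.25,-1.))
for n,y in dict(switch_4p=.0905,breaker_3p=.026,breaker_2p=-.022,breaker_1p=-.0515,end_bracket=-.071).items():
    r=near(n,railxy(y)); print(n,None if r is None else (local(r[0]).round(4),round(r[1],3)))
d=camera("top");a=cv2.resize(d["pixels"][110:180,240:400,::-1],(800,350),interpolation=cv2.INTER_CUBIC); cv2.imwrite("pics/e.png",a)
d=camera("scene"); cv2.imwrite("pics/es.png",cv2.resize(d["pixels"][130:250,200:360,::-1],None,fx=4.5,fy=4.5,interpolation=cv2.INTER_CUBIC)); st("")
E
```

```text
grip t37.5 open 0.0438 F [-0.1 -0.   3.4] p [ 0.4453 -0.0656  0.0463]
lift t38.2 open 0.0436 F [ 0.1  0.1 -1.4] p [ 0.4435 -0.0649  0.1685]
down t40.6 open 0.0438 F [-6.3 -4.8 26.1] p [ 0.6502 -0.1801  0.061 ]
up t41.9 open 0.0854 F [ 0.3 -0.2 -0. ] p [ 0.6425 -0.1746  0.1685]
end_bracket (array([ 0.0088, -0.0761,  0.0323]), np.float64(0.094))
end t42.8 open 0.0853 F [0.1 0.1 0.1] p [ 0.4506 -0.2495  0.2489]
switch_4p (array([-0.0004,  0.0905,  0.0416]), np.float64(0.077))
breaker_3p (array([-0.0014,  0.0259,  0.0063]), np.float64(0.055))
breaker_2p (array([ 0.0007, -0.023 ,  0.0073]), np.float64(0.056))
breaker_1p (array([-0.0002, -0.0535,  0.0451]), np.float64(0.136))
end_bracket (array([ 0.0087, -0.0761,  0.0326]), np.float64(0.098))
 t44.8 open 0.0854 F [-0.8 -0.8  0. ] p [ 0.3  -0.55  0.25]
```

View pics/e.png

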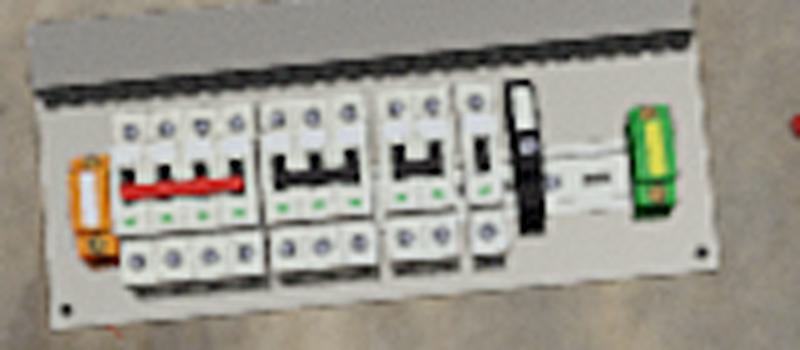

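View pics/es.png

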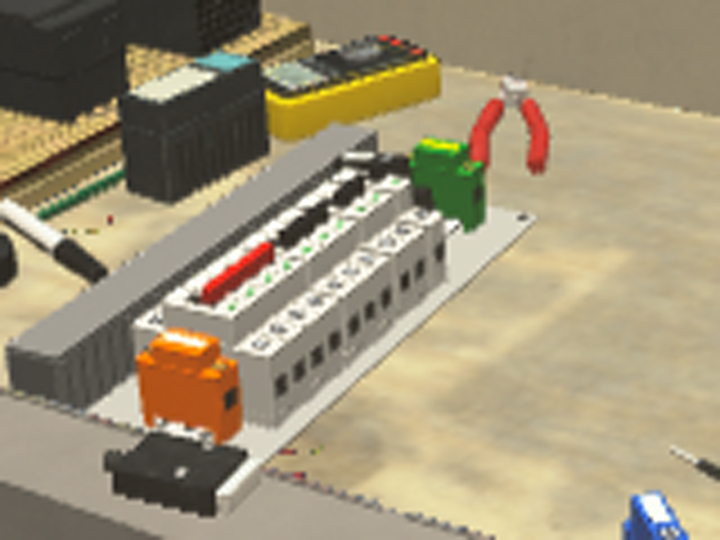

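The bracket is not seated. The arm stopped at TCP z=0.061 with 26 N, so a pad probably landed on the neighbouring 1-pole's nose. The bracket now sits about 9 mm off the centre line (column ~525 in the top crop). I'll look closer.

```bash
python3 - <<'E'
from h import *
d=camera("scene"); A=cv2.resize(d["pixels"][155:205,250:320,::-1],None,fx=8,fy=8,interpolation=cv2.INTER_CUBIC)
d=camera("top"); B=cv2.resize(d["pixels"][115:170,325:375,::-1],(364,400),interpolation=cv2.INTER_CUBIC)
cv2.imwrite("pics/z.png",np.hstack([A[:, :436],B]) if 0 else cv2.resize(np.hstack([A,B]),(800,347)))
for z in(.0045,.0105,.012):
  for n in("breaker_1p","end_bracket"):
    R=[r["pixels"] for r in regions_of("top",n)]
    for m in R:
        p,f=fit(d,n,m,z,(RY,)); print(z,n,local(p).round(4),round(f,3))
E
```

```text
0.0045 breaker_1p [-0.0001 -0.0532  0.0222] 0.14
0.0045 breaker_1p [ 0.0119 -0.076  -0.0272] 0.399
0.0045 end_bracket [-0.2293 -0.2902 -1.1959] 0.226
0.0045 end_bracket [-0.2896  0.2003 -0.8597] 0.099
0.0045 end_bracket [ 0.0076 -0.0757 -0.0535] 0.392
0.0105 breaker_1p [-0.0014 -0.0529  0.0202] 0.143
0.0105 breaker_1p [ 0.007  -0.0756 -0.0285] 0.411
0.0105 end_bracket [-0.2295 -0.2877 -1.2   ] 0.234
0.0105 end_bracket [-0.2892  0.1987 -0.8647] 0.104
0.0105 end_bracket [ 0.0056 -0.0753 -0.0569] 0.402
0.012 breaker_1p [-0.0023 -0.0529  0.02  ] 0.143
0.012 breaker_1p [ 0.0097 -0.0756 -0.0271] 0.416
0.012 end_bracket [-0.2293 -0.2879 -1.1944] 0.239
0.012 end_bracket [-0.289   0.1981 -0.8472] 0.106
0.012 end_bracket [ 0.0045 -0.0752 -0.0594] 0.407
```

View pics/z.png

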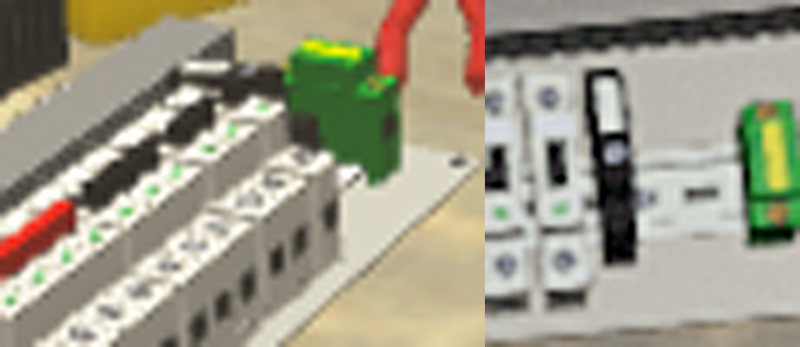

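The bracket is leaning, with its front foot on the rail and about 9 mm too far back. I'll re-grip it, which squares it to the pads, then set it down about 7 mm clear of the 1-pole so the pads miss that nose, feeling for contact on the way.

```bash
cat > re.py <<'E'
from h import *
xy=railxy(-.0765,.007); R=best(xy,H,RY); manip.move_pose([*xy,H],R)
manip.move_linear([*xy,.057],vel=.08); st("low"); jaws.close(45); st("grip")
manip.move_linear([*xy,.11],vel=.1); s=st("lift")
if s["opening"]>.035:
    xy=railxy(-.0768); manip.move_linear([*xy,.11],vel=.1); manip.move_linear([*xy,.066],vel=.1)
    for z in np.arange(.065,.0485,-.0015):
        manip.move_linear([*xy,z],vel=.03); s=st("%.4f"%z)
        if s["contact_force"][2]>6: break
    jaws.gripper_open(); manip.move_linear([*xy,H],vel=.2)
manip.move_pose([.3,-.55,.25],best([.3,-.55],.25,-1.))
print(local(near("end_bracket",railxy(-.076))[0]).round(4)); print(local(near("breaker_1p",railxy(-.053))[0]).round(4)); st("end")
d=camera("scene"); A=cv2.resize(d["pixels"][155:205,250:320,::-1],None,fx=8,fy=8,interpolation=cv2.INTER_CUBIC)
d=camera("top"); B=cv2.resize(d["pixels"][115:170,325:375,::-1],(364,400),interpolation=cv2.INTER_CUBIC)
cv2.imwrite("pics/z2.png",cv2.resize(np.hstack([A,B]),(800,347)))
E
python3 re.py
```

```text
Traceback (most recent call last):
  File "re.py", line 1, in <module>
    from h import *
  File "h.py", line 1, in <module>
    from cell import manip,jaws,camera,regions_of,place_of
  File "re.py", line 2, in <module>
    xy=railxy(-.0765,.007); R=best(xy,H,RY); manip.move_pose([*xy,H],R)
NameError: name 'railxy' is not defined
```

My script's name shadowed the standard `re` module, so nothing moved. Renaming it and running again.

```bash
mv re.py regrip.py; rm -rf __pycache__; python3 regrip.py
```

```text
low t48.6 open 0.0855 F [-0.1 -0.3  0.3] p [ 0.6512 -0.1803  0.0578]
grip t49.1 open 0.0430 F [-0.3 -0.9  2.9] p [ 0.651  -0.1804  0.0578]
lift t49.7 open 0.0436 F [ 0.4  0.5 -1.6] p [ 0.6506 -0.1801  0.1102]
0.0650 t50.8 open 0.0431 F [ 1.1  0.5 -0.8] p [ 0.6436 -0.1808  0.0646]
0.0635 t51.1 open 0.0432 F [ 1.3 -0.2 -0.1] p [ 0.6442 -0.181   0.0638]
0.0620 t51.3 open 0.0431 F [ 2.  -0.2  1.4] p [ 0.6447 -0.1812  0.0628]
0.0605 t51.6 open 0.0432 F [ 5.1 -0.4  1.1] p [ 0.6451 -0.1812  0.0611]
0.0590 t51.8 open 0.0431 F [ 6.5 -0.4  0.6] p [ 0.6451 -0.1811  0.0594]
0.0575 t52.1 open 0.0435 F [6.1 0.2 1.3] p [ 0.6452 -0.1812  0.0581]
0.0560 t52.3 open 0.0431 F [2.7 0.4 6.2] p [ 0.6453 -0.1814  0.0579]
[-0.0018 -0.0764 -0.0111]
[ 0.0022 -0.0537 -0.014 ]
end t55.6 open 0.0849 F [-0.  -0.2  0. ] p [ 0.3008 -0.5495  0.2498]
```

View pics/z2.png

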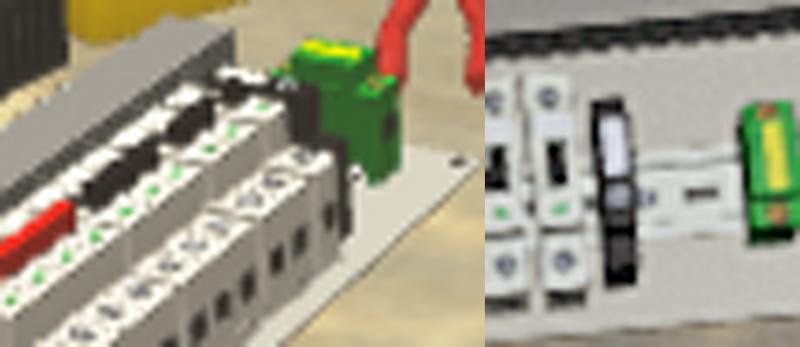

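The bracket now sits astride: x −1.8 mm, y −76.4 mm, and its front face reaches down to the plate at (340,190). I'll check its height by touch, pressing gently with closed jaws. If it is seated, its top should be at about 0.0665.

```bash
python3 - <<'E'
from h import *
xy=railxy(-.078,-.001); manip.move_pose([*xy,.13],best(xy,.13,RY)); jaws.close(20)
manip.move_linear([*xy,.076],vel=.1); st("")
for z in np.arange(.074,.0595,-.0015):
    manip.move_linear([*xy,z],vel=.03); s=st("%.4f"%z)
    if s["contact_force"][2]>8: break
manip.move_linear([*xy,.13],vel=.15); jaws.gripper_open()
manip.move_pose([.3,-.55,.25],best([.3,-.55],.25,-1.))
for n,y in dict(switch_4p=.0905,breaker_3p=.026,breaker_2p=-.022,breaker_1p=-.0535,end_bracket=-.076).items():
    r=near(n,railxy(y)); print(n,None if r is None else (local(r[0]).round(4),round(r[1],3)))
for n in("driver_red","cutters"): print(n,[(np.array(r["centre"])*[400,640]).round(0) for r in place_of("top",n)])
d=camera("scene"); A=cv2.resize(d["pixels"][145:245,200:320,::-1],(480,400),interpolation=cv2.INTER_CUBIC)
d=camera("top"); B=cv2.resize(d["pixels"][100:300,200:480,::-1],(560,400),interpolation=cv2.INTER_CUBIC)
cv2.imwrite("pics/z3.png",cv2.resize(np.hstack([A,B]),(800,308))); st("end")
E
```

```text
t59.0 open 0.0001 F [-0.2  0.5 -0. ] p [ 0.643  -0.1823  0.076 ]
0.0740 t59.3 open 0.0001 F [ 0.7 -0.1 -0. ] p [ 0.6432 -0.1823  0.0747]
0.0725 t59.5 open -0.0000 F [-0.2 -0.1  0.4] p [ 0.6428 -0.1822  0.0725]
0.0710 t59.8 open 0.0002 F [-0.5 -0.4 -0.5] p [ 0.6427 -0.1821  0.0708]
0.0695 t60.0 open -0.0002 F [-0.3 -0.1  0. ] p [ 0.6427 -0.1822  0.0693]
0.0680 t60.3 open 0.0002 F [ 0.1  0.  -0.3] p [ 0.6427 -0.1821  0.0678]
0.0665 t60.5 open -0.0002 F [0.8 0.2 1.3] p [ 0.643  -0.1822  0.0666]
0.0650 t60.8 open -0.0001 F [-0.9  0.   6.4] p [ 0.6433 -0.1825  0.0666]
0.0635 t61.0 open -0.0001 F [-3.6  0.5 10.8] p [ 0.6438 -0.1829  0.0667]
switch_4p None
breaker_3p (array([ 0.0001,  0.0263, -0.006 ]), np.float64(0.046))
breaker_2p (array([ 0.0007, -0.0487, -0.0769]), np.float64(1.099))
breaker_1p (array([-0.0006, -0.0539, -0.0055]), np.float64(0.111))
end_bracket (array([-0.0009, -0.0765, -0.0154]), np.float64(0.21))
driver_red [array([210., 216.])]
cutters [array([126., 427.])]
end t65.0 open 0.0859 F [ 0.3 -0.6 -0.8] p [ 0.3  -0.55  0.25]
```

View pics/z3.png

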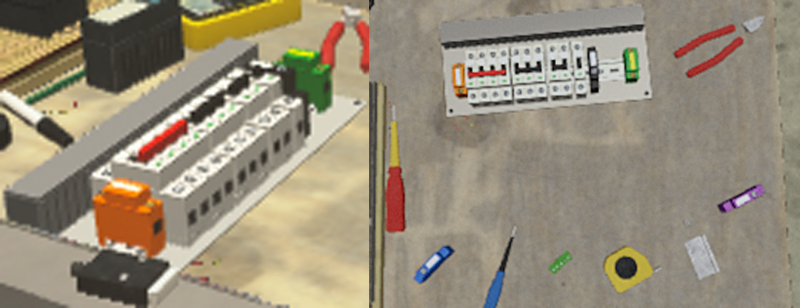

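```bash
python3 -c "
from cell import manip; manip.close_job()"
```

```text
the job is handed in; nothing more can be done
```

I fitted all five on the rail in order from the orange terminal (4-pole, 3-pole, 2-pole, 1-pole, black end bracket), released them, and handed the job in at about 65 s. It reported no verdict.

**What went wrong:** The bracket did not seat the first time. The arm stopped about 10 mm high with 26 N, probably because a pad caught the 1-pole's nose. I re-gripped it and set it down again with a wider gap.

**Last checks**
- **Seating:** All four units went down to the same height, 4.5 mm above where they were picked up, as they should. I did not re-measure their heights at the end. A light press found the bracket's top at 66.6 mm, against 66.5 mm when seated.
- **Position:** Each is within about 1 mm of the centre line. The fits put them within about 0.02 rad of square, apart from noisy readings of up to 0.05 rad on the 4-pole and the 1-pole (limit 0.12).
- **Gaps:** From the terminal they are about 2.5, 3, 4, 5 and 7 mm, all under 10 mm.
- **Bystanders:** The red screwdriver and the cutters look unmoved. The network's points for both shifted by 3–4 pixels (about 8 mm), which I took as noise.

**Checks that failed or disagreed:** In the last round the network missed the 4-pole and gave a nonsense fit for the 2-pole. For those two I relied on earlier fits and the final picture, which shows both in place.

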